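# Slide the zeroing plate under the contact spring

### The job

Slide the blue zeroing plate home in the test fixture: press it down hard with the fingertips on its ribbed deck until it clears the steel gate, and push it under the gate and the brass contact spring until its nose is against the end stop. Only press and push the plate, never pinch or lift it; do not touch the brass spring, leave everything else on the bench alone, and finish clear of the plate, which must stay down under the gate.

Things in the scene. Friction and masses are not known exactly. Their poses are not given: they have to be found in the camera images.
- jig: Test fixture fixed to the table: aluminium base 205 x 96 x 10 mm, two grey side rails, tops 34 mm above the table, 59 mm channel between them. Origin on the table top (z = 0) on the channel's centre line, under the near face of the dark steel gate; x runs along the channel the way the plate must travel, z up. A grey bar 23 mm high closes the near end at x = -131 mm.
- jig_gate (a point): Middle of the lower edge of the gate's near face, 33 mm above the table. The gate bar is 8 mm thick along the channel and spans it; its top is 44 mm above the table (screw heads 46 mm).
- jig_stop (a point): Middle of the end stop's face, 45 mm beyond the jig's origin along its x, 23 mm above the table; the stop's top is 37 mm above the table.
- bed (a joint): Sprung steel floor of the whole channel, under the plate: 0 = up (floor 28 mm above the table), grows as pressed down, hard stop at 0.010 m. About 5 N on the plate starts it moving, 1 N more per mm. The plate fits under the gate once 5 mm is pressed. Released, it springs up again; a plate under the gate then rises against the gate's underside and stays there (about 0.005 m).
- contact_spring: Brass leaf spring, 36 mm wide, rooted at the far side of the gate and sloping down 30 mm onward along the jig's x; its tip rests 25 mm above the table. The plate's nose lifts it in passing; it then drags on the plate, pressing about 5 N. Origin at its root, 36.5 mm above the table.
- plate: Loose blue plate 112 x 56 x 10 mm, 0.07 to 0.12 kg, in the channel on the sprung floor. Origin: centre of its underside; x to its nose, same way as the jig's x. Front 60 mm has copper strips and goes under the gate; then a rib 6 mm thick, 50 wide, 8 high; behind it the open 46 mm long deck with black cross lines: press there, push on the rib. The nose starts 4 to 16 mm before the gate.
- plate_push (a point): Foot of the rib's rear face on the plate, at deck height, on the plate's centre line (10 mm behind the plate's origin, 10 mm above its underside).
- plate_nose (a point): Middle of the plate's front face, 56 mm ahead of its origin and 5 mm above its underside; 45 mm ahead of the jig's origin when the plate is home.
- usb_stick: Bystander: red memory stick, 55 x 18 x 8 mm, lying beside the fixture; origin at the centre of its underside.
- lug_0: Bystander: silver cable lug, 44 x 16 x 11 mm, beside the fixture; origin at its underside.
- std_resistor: Bystander: green can, 48 mm across, 69 mm high; origin at the centre of its underside.
- cell_9v: Bystander: small block battery, 18 x 27 x 48 mm, standing; origin at the centre of its underside.
- date_stamp: Bystander: red and black hand stamp, 25 x 46 x 64 mm; origin at the centre of its underside.
- tape_black: Bystander: roll of black tape, 63 mm across, 18 mm high; origin at the centre of its underside.
Things that resemble listed ones, but are neither listed nor needed, are in the scene too. There is more than one size of the plate; the job needs the largest.

How it is judged:
By the outcome, as a careful person would: the job done as asked, in the order asked, and still so for the second after the job is handed in, with the robot touching nothing.
It also fails if it takes over 35 s, if anything falls off the work surface, if the arm or the gripper's body presses on something with over 40 N, if the wrist force passes 120 N, or if a joint passes its speed limit or range.

### The arm

A 6-joint arm with a two-finger parallel gripper is mounted at the origin on a cart in front of the work surface, level with it; the furniture and walls round the work are solid. World frame = base frame: x ahead of the robot, y to its left, z up, the work surface at z = 0. Lengths are in mm, angles in rad, forces in N, time in s.
With the tool pointing down it reaches from about 325 to 775 mm from the base axis. Payload 9.3 kg.
Tool frame: the origin (TCP) lies on the centre line of the jaws, within the pads' length; the fingertips stand 14 mm ahead of it and the grasp point (between the pads) lies 5 mm behind it; z points along the fingers, y is the line along which they close (so a half turn about z gives the same grasp; the last joint's range is limited). The gripper opens to 85 mm and grips with 20 to 120 N. Pads are 22 mm wide; open, the fingers measure 114 mm over their backs; the gripper's body (76 mm by 85 mm) begins 54 mm behind the grasp point. The pads swing forward as they close: fully open they stand 13 mm farther back than shut.
Start: joints at [0.981, 0.259, 0.021, 1.334, 0, 1.418], TCP at [232.674, 498.357, 222.079] pointing down, gripper open.
Joint ranges: [-3.04, 3.04], [-0.91, 1.82], [-1.04, 1.36], [-1.92, 1.95], [-1.52, 1.45], [-3.14, 3.14]. Speed limits (rad/s): [2.22, 2.22, 2.79, 3.14, 3.14, 3.14].

### API

Orientations are given as a unit quaternion [w, x, y, z].
In Python, from plant import bot gives the robot as it stands.
- The arm moves only by the tool move_arm, never from a script. Its argument "deltas" is a list of rows, each a list of 3 entries, a list of its own where there are three numbers: the finger opening in cm, from 0 to 8.54, then the shift along the world's x, y, z in cm, then the turn, a rotation vector about the world's x, y, z in rad. A call has 1 to 10 rows; each row shifts and turns the commanded pose from where the row before left it; what a row does not reach is not made up. A row lasts 1/12 s, in which the tool goes at most 41.7 mm and 7.16 degrees, less where a joint would pass 70% of its speed; a pose out of reach is approached as far as the arm can. A call is refused whole if a number of a shift passes 4.17 or a number of a turn 0.125, either way. A call with a gripper value outside its range is refused whole. The fingers move at their own pace and stop on an object; "squeeze" is the grip in N (left out, the last holds). Time passes only in rows, so rows that do not move let the fingers close. It gives the time, the measured TCP pose, the force, the opening and the grip force at its end, in the units of the state.
- bot.state(): the state, without advancing time (a new reading comes with each control period).
- bot.grab_frame(name): name is "side" or "top"; returns a dict with "color" (384x512x3 uint8, blue, green, red), "range_z" (384x512 float32, mm along the optical axis (not along the pixel's ray), 0 where there is no reading), "intrinsics" (3x3 intrinsics, pixels), "R" (3x3) and "t" (3): a world point X has camera coordinates R X + t. Camera axes: x right, y down, z forward; pixel columns grow to the right and rows downward; lengths in mm; the calibration is good to about 2 mm. A picture is of the moment at which its call begins.
- bot.close_job(): hands the job in; it is judged then, once.
The state is a dict: "time": time; "q": joint angles; "qvel": joint speeds; "joint_torque": joint torques, N m; "eef_pos": TCP position; "ee_rot": TCP orientation; "contact_force": force on the tool from outside, world axes, zero at the start; "moment": the same for the moment, N m; "gripper_width": finger opening in mm; "grip_force": force on a finger pad.
Only numpy, scipy, OpenCV 4.12 (cv2) and the standard library are available. Lean on these libraries where they do the work, as an engineer would, in place of code of your own. Each camera call takes 0.05 s, during which the arm holds its last target. There are 200 camera calls.

## Working session

There is one attempt and no reset: what is moved stays moved. The work goes in short steps, Python scripts to look and compute and a tool call to move; the robot and the scene stay as the last step left them, time stands still between calls to the robot, and variables do not carry over. Pictures are saved under pics/ and viewed, at most 10 in all, crops included, and the job is handed in when it is done.

Besides the shell and the picture viewer there is one more tool, called after "Emit:" by a JSON object that holds its "name" and its "arguments". move_arm: Moves the arm, as the interface text tells. Its arguments: {"type":"object","properties":{"deltas":{"type":"array"},"squeeze":{"type":"number"}},"required":["deltas"]}

```bash
mkdir -p pics; cat > h.py <<'E'
import numpy as np, cv2
from plant import bot
def grab(n,f=None):
    d=bot.grab_frame(n)
    if f: cv2.imwrite('pics/'+f,d['color'])
    np.savez('/tmp/'+n+'.npz',**d); return d
def w(d,u,v,z=None):
    K=np.array(d['intrinsics']);R=np.array(d['R']);t=np.array(d['t'])
    r=np.linalg.inv(K)@[u,v,1.]
    c=-R.T@t; dr=R.T@r
    if z is None: return c+dr*float(d['range_z'][int(round(v)),int(round(u))])
    return c+dr*(z-c[2])/dr[2]
E
python3 - <<'E'
from h import *
a=grab('top','t0.png');b=grab('side','s0.png')
for d in(a,b):print(np.round(-np.array(d['R']).T@d['t']),np.round(d['R'],2).tolist(),d['intrinsics'])
print(bot.state())
E
```

```text
[ 477. -104. 1157.] [[-0.02, -1.0, -0.03], [-1.0, 0.03, -0.03], [0.03, 0.03, -1.0]] [[480.85409395   0.         256.62008329]
 [  0.         480.85409395 190.97798818]
 [  0.           0.           1.        ]]
[  109. -1027.   482.] [[0.9, -0.43, -0.02], [-0.18, -0.33, -0.93], [0.39, 0.84, -0.37]] [[430.21903122   0.         247.72851477]
 [  0.         430.21903122 194.28599611]
 [  0.           0.           1.        ]]
{'time': 0.1, 'q': array([ 9.81401844e-01,  2.59118348e-01,  2.08138809e-02,  1.33367611e+00,
       -2.04263411e-07,  1.41823346e+00]), 'qvel': array([-0.00128418, -0.00024484,  0.00196009, -0.00202918,  0.00022702,
       -0.00067864]), 'joint_torque': array([ 6.10607109e-03, -5.56690586e+01,  3.45072627e+01,  1.15659926e-02,
       -1.39891863e-04,  1.84297812e-05]), 'eef_pos': array([232.52543831, 498.13656785, 221.5267964 ]), 'ee_rot': array([-2.14567136e-04,  2.16683301e-01,  9.76241771e-01, -5.51883084e-04]), 'contact_force': array([-0.28215664, -0.17187957, -0.12803643]), 'moment': array([-0.0249497 ,  0.00153502,  0.00279396]), 'grip_force': 0.0, 'gripper_width': 85.8186998615456}
```

View pics/t0.png

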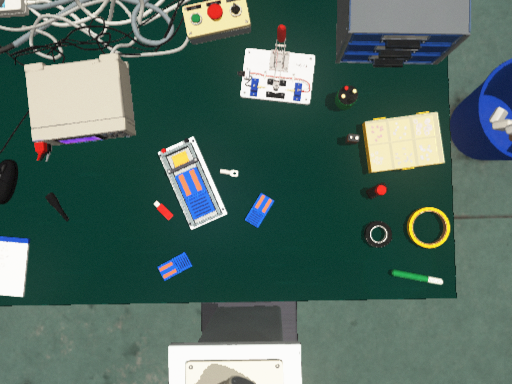

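View pics/s0.png

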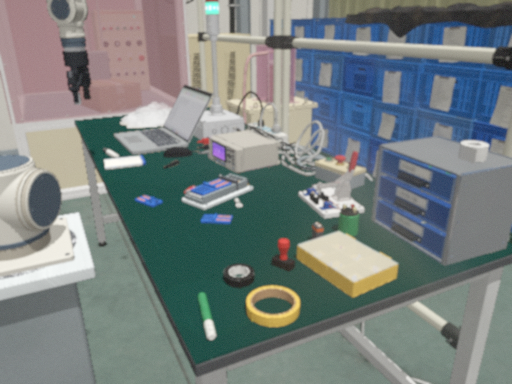

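The top view shows the jig spanning pixels (160–225, 138–228), with its far end, gate and stop at the upper left near (177,148). The largest plate lies in its channel near (192,185). I'll zoom in.

```bash
python3 - <<'E'
from h import *
d=np.load('/tmp/top.npz');c=d['color'][130:235,145:245]
cv2.imwrite('pics/t1.png',cv2.resize(c,None,fx=5.6,fy=5.6,interpolation=cv2.INTER_CUBIC))
b=np.load('/tmp/side.npz')['color'][165:215,175:265]
cv2.imwrite('pics/s1.png',cv2.resize(b,None,fx=8,fy=8,interpolation=cv2.INTER_CUBIC))
E
```

```text
(no output)
```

View pics/t1.png

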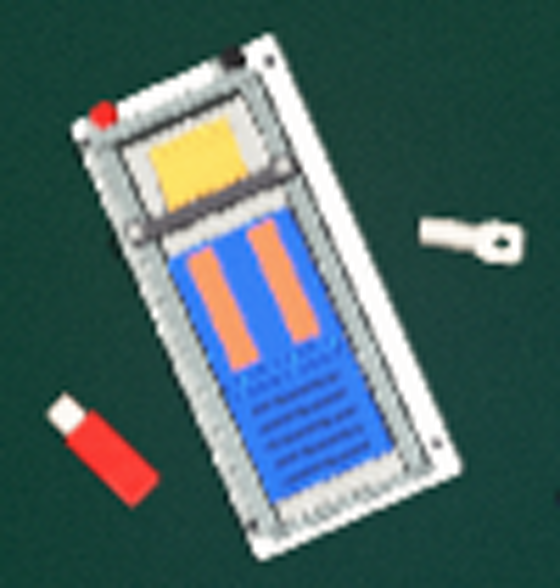

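View pics/s1.png

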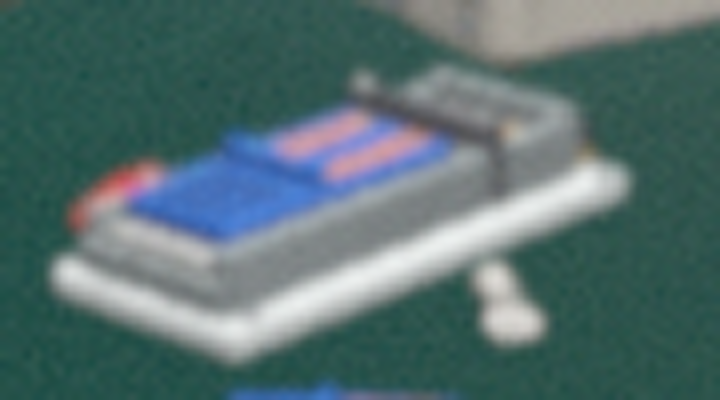

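The crop gives these plate corners, at 5.6x scale: nose (168,258) and (288,205), rear (275,502) and (392,452). The near edge of the gate runs from about (163,222) to (294,177). The side view confirms the rib lies across the plate, with the deck behind it.

```bash
python3 - <<'E'
from h import *
d=dict(np.load('/tmp/top.npz'))
P=lambda x,y,z:w(d,(x+.5)/5.6-.5+145,(y+.5)/5.6-.5+130,z)
c=[P(*p,38) for p in[(168,258),(288,205),(392,452),(275,502)]]
nose=(c[0]+c[1])/2;rear=(c[2]+c[3])/2
print(np.round(c,1).tolist(),'nose',nose,'rear',rear,np.linalg.norm(nose-rear),np.linalg.norm(c[0]-c[1]))
a=nose-rear;print('yaw',np.arctan2(a[1],a[0]))
# colour masks
hsv=cv2.cvtColor(d['color'],cv2.COLOR_BGR2HSV);m=np.zeros(hsv.shape[:2],np.uint8)
m[130:235,145:235]=((hsv[...,0]>100)&(hsv[...,0]<125)&(hsv[...,1]>120)|(hsv[...,0]<14)&(hsv[...,1]>80))[130:235,145:235]
n,l,s,ce=cv2.connectedComponentsWithStats(m)
i=1+s[1:,4].argmax();pts=np.argwhere(cv2.morphologyEx((l==i).astype(np.uint8),cv2.MORPH_CLOSE,np.ones((5,5))))[:,::-1]
W=np.array([w(d,*p,38)[:2] for p in pts],np.float32);r=cv2.minAreaRect(W);print(s[i],r)
g0,g1=P(163,222,44),P(294,177,44);print('gate',g0,g1,(g0+g1)/2)
e0,e1=P(262,560,10),P(462,468,10);f0,f1=P(72,128,10),P(270,33,10)
a=(f0+f1-e0-e1)/2;print('base',(e0+e1)/2,(f0+f1)/2,np.linalg.norm(a),np.arctan2(a[1],a[0]),np.linalg.norm(e0-e1))
# right base edge & depth
for p in[(320,430),(230,235),(310,395)]:print(w(d,p[0]/5.6+145,p[1]/5.6+130))
E
```

```text
[[554.9, 125.4, 38.0], [575.7, 74.4, 38.0], [471.3, 33.0, 38.0], [451.7, 82.4, 38.0]] nose [565.28804966  99.89394101  38.        ] rear [461.52687706  57.70204752  38.        ] 112.01132449635745 55.073645428467515
yaw 0.38620456017313476
[ 175  167   40   53 1066] ((513.3423461914062, 79.26595306396484), (111.08018493652344, 56.30030822753906), 22.364280700683594)
gate [569.52908033 125.96113189  44.        ] [586.80483263  70.70318256  44.        ] [578.16695648  98.33215722  44.        ]
base [445.05497532  49.86887887  10.        ] [633.26355818 128.37135699  10.        ] 203.92427450517806 0.3951633631273257 94.23725869425597
[480.28010836  62.25459384  36.20835554]
[563.01390155  98.59862562  35.34747143]
[494.96942519  65.76127018  38.75292908]
```

Emit:
{"name": "move_arm", "arguments": {"deltas": [[0, [2, -3.3, 0], [0, 0, 0.083]], [0, [2, -3.3, 0], [0, 0, 0.083]], [0, [2, -3.3, 0], [0, 0, 0.083]], [0, [2, -3.3, 0], [0, 0, 0.083]], [0, [2, -3.3, 0], [0, 0, 0.083]], [0, [2, -3.3, 0], [0, 0, 0.083]], [0, [2, -3.3, 0], [0, 0, 0.083]], [0, [2, -3.3, 0], [0, 0, 0.083]], [0, [2, -3.3, 0], [0, 0, 0.083]], [0, [2, -3.3, 0], [0, 0, 0.08]]], "squeeze": 20}}

```text
time: 0.93
eef_pos: [433.1, 166.5, 222.0]
ee_rot: [-0.0, -0.196, 0.981, 0.0]
contact_force: [1.5, 1.7, 0.4]
gripper_width: -0.3
grip_force: 0.0
```

Emit:
{"name": "move_arm", "arguments": {"deltas": [[0, [1.9, -3.3, -1], [0, 0, 0]], [0, [1.9, -3.3, -2], [0, 0, 0]], [0, [1.8, -3.3, -2], [0, 0, 0]], [0, [0, 0, -3], [0, 0, 0]], [0, [0, 0, -3], [0, 0, 0]], [0, [0, 0, -2], [0, 0, 0]], [0, [0, 0, 0], [0, 0, 0]], [0, [0, 0, 0], [0, 0, 0]]]}}

```text
time: 1.6
eef_pos: [487.1, 71.0, 92.7]
ee_rot: [-0.001, -0.194, 0.981, 0.0]
contact_force: [0.3, -0.1, 0.2]
gripper_width: -0.2
grip_force: 0.0
```

```bash
python3 - <<'E'
from h import *
a=grab('top')['color'][130:235,145:245];b=grab('side')['color'][135:215,175:265]
a=cv2.resize(a,(381,400),interpolation=3);b=cv2.resize(b,(415,400)[:2] if 0 else (415,369),interpolation=3)
b=cv2.copyMakeBorder(b,0,31,0,0,0);cv2.imwrite('pics/m2.png',np.hstack([a,b]))
E
```

```text
(no output)
```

View pics/m2.png

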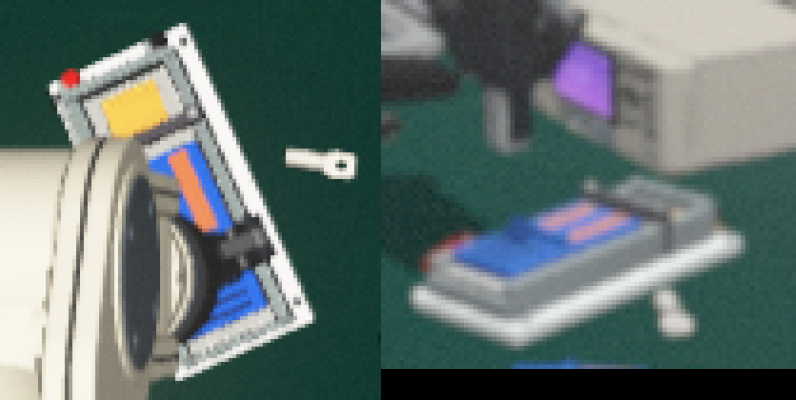

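The left (top) view has the arm over the deck. The right (side) view has the shut fingertips above the deck around (508,148), clear of everything. I'll descend.

Emit:
{"name": "move_arm", "arguments": {"deltas": [[0, [0.1, -0.2, -2], [0, 0, 0]], [0, [0, 0, -1.3], [0, 0, 0]], [0, [0, 0, -0.3], [0, 0, 0]], [0, [0, 0, -0.2], [0, 0, 0]], [0, [0, 0, -0.1], [0, 0, 0]], [0, [0, 0, 0], [0, 0, 0]]]}}

```text
time: 2.2
eef_pos: [489.3, 69.2, 55.1]
ee_rot: [0.001, -0.194, 0.981, -0.0]
contact_force: [0.2, 0.1, 0.1]
gripper_width: 0.5
grip_force: 0.0
```

Emit:
{"name": "move_arm", "arguments": {"deltas": [[0, [0, 0, -0.2], [0, 0, 0]], [0, [0, 0, -0.2], [0, 0, 0]], [0, [0, 0, -0.2], [0, 0, 0]], [0, [0, 0, -0.2], [0, 0, 0]], [0, [0, 0, 0], [0, 0, 0]]]}}

```text
time: 2.62
eef_pos: [488.5, 69.1, 45.8]
ee_rot: [-0.0, -0.194, 0.981, 0.0]
contact_force: [-0.7, -0.1, -0.9]
gripper_width: -0.0
grip_force: 0.0
```

```bash
python3 - <<'E'
from h import *
s=bot.state();print(s['eef_pos'],s['contact_force'])
d=grab('side');b=d['color'][145:215,165:265]
K,R,t=map(np.array,(d['intrinsics'],d['R'],d['t']))
for z in(14,0): 
  p=K@(R@(s['eef_pos']-[0,0,z])+t);print(((p/p[2])[:2]-[165,145])*7)
cv2.imwrite('pics/s3.png',cv2.resize(b,None,fx=7,fy=7,interpolation=3))
E
```

```text
[488.46822052  69.09377512  45.75355479] [-0.66433492 -0.1252868  -0.85418114]
[279.41949867 318.27629898]
[277.57912312 286.44799506]
```

View pics/s3.png

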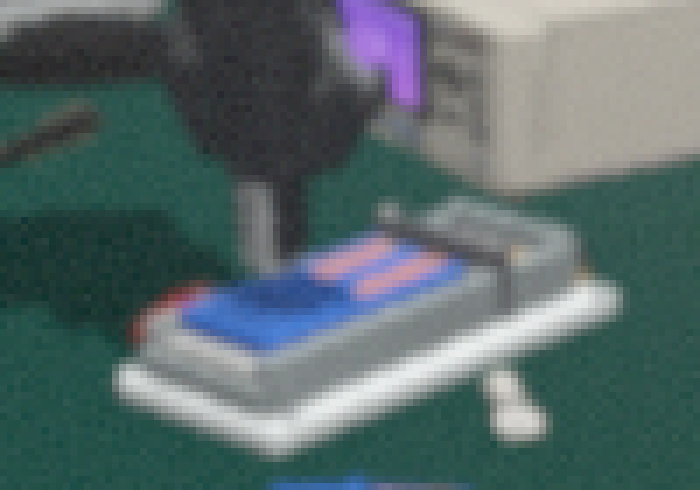

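```bash
python3 - <<'E'
from h import *
d=dict(np.load('/tmp/side.npz'))
K,R,t=d['intrinsics'],d['R'],d['t']
for X in([471.3,33,38],[451.7,82.4,38],[488,69,38],[503,75,38]):
  p=K@(R@np.array(X)+t);print(X,((p/p[2])[:2]-[165,145])*7)
for p in[(255,260),(262,235),(262,210),(285,300),(225,310),(340,285)]:print(p,w(d,p[0]/7+165,p[1]/7+145))
E
```

```text
[471.3, 33, 38] [269.51702569 340.38322351]
[451.7, 82.4, 38] [182.71408707 308.98857231]
[488, 69, 38] [277.60531973 304.37543784]
[503, 75, 38] [306.69300559 293.58984092]
(255, 260) [477.13274215  62.17164459  61.54536694]
(262, 235) [478.82895971  56.59866873  73.76495667]
(262, 210) [480.46413068  59.55791382  83.19601138]
(285, 300) [490.91876992  67.90601693  39.76732332]
(225, 310) [466.77915168  73.39179955  37.89684624]
(340, 285) [512.36744599  60.27862291  45.06961634]
```

The side image puts the fingertips at about z=55, higher than the nominal tip offset implies. They are centred over the deck. I'll go down until I feel contact.

Emit:
{"name": "move_arm", "arguments": {"deltas": [[0, [0, 0, -0.4], [0, 0, 0]], [0, [0, 0, -0.4], [0, 0, 0]], [0, [0, 0, -0.2], [0, 0, 0]], [0, [0, 0, 0], [0, 0, 0]]]}}

```text
time: 3.0
eef_pos: [488.3, 69.1, 35.5]
ee_rot: [-0.001, -0.194, 0.981, 0.0]
contact_force: [-0.3, -0.5, -0.9]
gripper_width: 0.1
grip_force: 0.0
```

Emit:
{"name": "move_arm", "arguments": {"deltas": [[0, [0, 0, -0.2], [0, 0, 0]], [0, [0, 0, -0.2], [0, 0, 0]], [0, [0, 0, 0], [0, 0, 0]]]}}

```text
time: 3.25
eef_pos: [488.5, 69.1, 31.8]
ee_rot: [-0.0, -0.194, 0.981, 0.0]
contact_force: [-1.1, 0.6, 0.1]
gripper_width: 0.3
grip_force: 0.0
```

Emit:
{"name": "move_arm", "arguments": {"deltas": [[0, [0, 0, -0.2], [0, 0, 0]], [0, [0, 0, 0], [0, 0, 0]]]}}

```text
time: 3.42
eef_pos: [488.6, 69.1, 29.9]
ee_rot: [-0.0, -0.194, 0.981, -0.0]
contact_force: [-0.6, -0.3, -0.2]
gripper_width: -0.0
grip_force: 0.0
```

Emit:
{"name": "move_arm", "arguments": {"deltas": [[0, [0, 0, -0.2], [0, 0, 0]], [0, [0, 0, 0], [0, 0, 0]]]}}

```text
time: 3.58
eef_pos: [488.8, 69.1, 28.2]
ee_rot: [0.0, -0.194, 0.981, -0.0]
contact_force: [-1.4, 0.4, 6.0]
gripper_width: 0.1
grip_force: 2.8
```

Emit:
{"name": "move_arm", "arguments": {"deltas": [[0, [0, 0, -0.2], [0, 0, 0]], [0, [0, 0, 0], [0, 0, 0]]]}}

```text
time: 3.75
eef_pos: [488.9, 69.1, 26.4]
ee_rot: [0.0, -0.194, 0.981, -0.0]
contact_force: [-1.8, -0.7, 6.8]
gripper_width: 0.1
grip_force: 3.7
```

Emit:
{"name": "move_arm", "arguments": {"deltas": [[0, [0, 0, -0.2], [0, 0, 0]], [0, [0, 0, -0.2], [0, 0, 0]], [0, [0, 0, -0.2], [0, 0, 0]], [0, [0, 0, 0], [0, 0, 0]]]}}

```text
time: 4.08
eef_pos: [489.0, 69.1, 20.8]
ee_rot: [0.001, -0.194, 0.981, -0.0]
contact_force: [-2.5, -0.2, 12.5]
gripper_width: 0.0
grip_force: 6.4
```

Emit:
{"name": "move_arm", "arguments": {"deltas": [[0, [0, 0, -0.1], [0, 0, 0]], [0, [0, 0, 0], [0, 0, 0]]]}}

```text
time: 4.25
eef_pos: [489.0, 69.1, 20.0]
ee_rot: [0.001, -0.194, 0.981, -0.0]
contact_force: [-2.8, -1.2, 13.6]
gripper_width: 0.5
grip_force: 6.8
```

Emit:
{"name": "move_arm", "arguments": {"deltas": [[0, [0, 0, -0.1], [0, 0, 0]], [0, [0, 0, 0], [0, 0, 0]]]}}

```text
time: 4.42
eef_pos: [489.0, 69.0, 19.1]
ee_rot: [0.001, -0.194, 0.981, -0.0]
contact_force: [-3.8, -0.5, 15.2]
gripper_width: -0.1
grip_force: 7.3
```

Emit:
{"name": "move_arm", "arguments": {"deltas": [[0, [0.28, 0.115, 0], [0, 0, 0]], [0, [0.28, 0.115, 0], [0, 0, 0]], [0, [0.28, 0.115, 0], [0, 0, 0]], [0, [0, 0, 0], [0, 0, 0]]]}}

```text
time: 4.75
eef_pos: [497.9, 72.5, 19.3]
ee_rot: [0.001, -0.194, 0.981, -0.0]
contact_force: [-2.6, -1.4, 14.5]
gripper_width: 0.2
grip_force: 7.2
```

Emit:
{"name": "move_arm", "arguments": {"deltas": [[0, [0.28, 0.115, 0], [0, 0, 0]], [0, [0.28, 0.115, 0], [0, 0, 0]], [0, [0.28, 0.115, 0], [0, 0, 0]], [0, [0, 0, 0], [0, 0, 0]]]}}

```text
time: 5.08
eef_pos: [506.3, 75.9, 19.3]
ee_rot: [0.001, -0.194, 0.981, -0.0]
contact_force: [-2.1, -0.4, 14.1]
gripper_width: 0.3
grip_force: 7.2
```

Emit:
{"name": "move_arm", "arguments": {"deltas": [[0, [0.28, 0.115, 0], [0, 0, 0]], [0, [0.28, 0.115, 0], [0, 0, 0]], [0, [0.28, 0.115, 0], [0, 0, 0]], [0, [0, 0, 0], [0, 0, 0]]]}}

```text
time: 5.42
eef_pos: [514.7, 79.4, 19.3]
ee_rot: [0.001, -0.194, 0.981, -0.0]
contact_force: [-2.6, -1.3, 13.9]
gripper_width: -0.0
grip_force: 7.2
```

```bash
python3 - <<'E'
from h import *
b=grab('side')['color'][145:215,165:265]
cv2.imwrite('pics/s4.png',cv2.resize(b,None,fx=7,fy=7,interpolation=3))
E
```

```text
(no output)
```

View pics/s4.png

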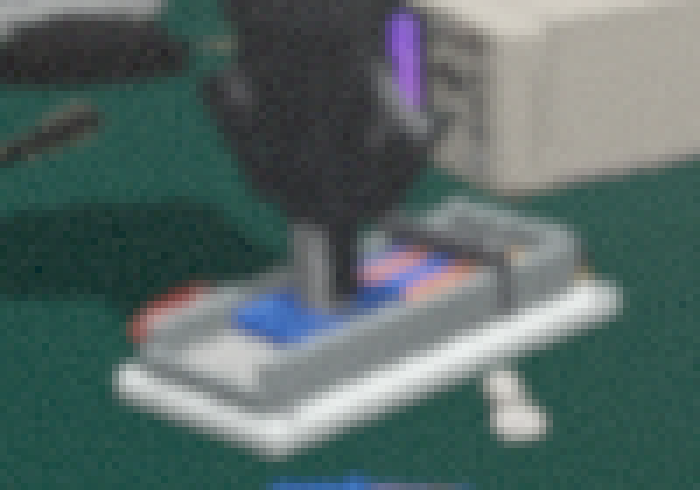

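The side view shows the tips in firm contact at (330,300), with the rib directly ahead. The plate is down and its front is passing under the gate. I'll keep pushing.

Emit:
{"name": "move_arm", "arguments": {"deltas": [[0, [0.28, 0.115, 0], [0, 0, 0]], [0, [0.28, 0.115, 0], [0, 0, 0]], [0, [0.28, 0.115, 0], [0, 0, 0]], [0, [0.28, 0.115, 0], [0, 0, 0]], [0, [0, 0, 0], [0, 0, 0]]]}}

```text
time: 5.88
eef_pos: [525.6, 83.9, 19.2]
ee_rot: [0.001, -0.194, 0.981, -0.0]
contact_force: [-2.3, -1.0, 12.9]
gripper_width: 0.0
grip_force: 6.4
```

Emit:
{"name": "move_arm", "arguments": {"deltas": [[0, [0.28, 0.115, 0], [0, 0, 0]], [0, [0.28, 0.115, 0], [0, 0, 0]], [0, [0.28, 0.115, 0], [0, 0, 0]], [0, [0, 0, 0], [0, 0, 0]]]}}

```text
time: 6.22
eef_pos: [533.4, 87.3, 18.9]
ee_rot: [-0.0, -0.194, 0.981, -0.0]
contact_force: [-3.3, -1.9, 10.6]
gripper_width: 0.1
grip_force: 7.2
```

Emit:
{"name": "move_arm", "arguments": {"deltas": [[0, [0.28, 0.115, 0], [0, 0, 0]], [0, [0.18, 0.075, 0], [0, 0, 0]], [0, [0, 0, 0], [0, 0, 0]]]}}

```text
time: 6.47
eef_pos: [537.6, 89.1, 18.9]
ee_rot: [-0.0, -0.194, 0.981, -0.0]
contact_force: [-6.6, -1.8, 11.8]
gripper_width: -0.2
grip_force: 9.2
```

Emit:
{"name": "move_arm", "arguments": {"deltas": [[0, [0.18, 0.075, 0], [0, 0, 0]], [0, [0.18, 0.075, 0], [0, 0, 0]], [0, [0, 0, 0], [0, 0, 0]]]}}

```text
time: 6.72
eef_pos: [541.5, 90.7, 18.9]
ee_rot: [-0.0, -0.194, 0.981, -0.0]
contact_force: [-3.3, -1.8, 11.0]
gripper_width: -0.2
grip_force: 8.9
```

Emit:
{"name": "move_arm", "arguments": {"deltas": [[0, [0.18, 0.075, 0], [0, 0, 0]], [0, [0, 0, 0], [0, 0, 0]]]}}

```text
time: 6.88
eef_pos: [543.2, 91.4, 18.9]
ee_rot: [-0.0, -0.194, 0.981, -0.0]
contact_force: [-5.0, -2.5, 11.6]
gripper_width: -0.0
grip_force: 8.9
```

Emit:
{"name": "move_arm", "arguments": {"deltas": [[0, [0.18, 0.075, 0], [0, 0, 0]], [0, [0, 0, 0], [0, 0, 0]]]}}

```text
time: 7.05
eef_pos: [544.6, 92.0, 18.8]
ee_rot: [-0.001, -0.194, 0.981, -0.0]
contact_force: [-7.3, -3.0, 13.1]
gripper_width: -0.3
grip_force: 10.4
```

Emit:
{"name": "move_arm", "arguments": {"deltas": [[0, [0.18, 0.075, 0], [0, 0, 0]], [0, [0, 0, 0], [0, 0, 0]]]}}

```text
time: 7.22
eef_pos: [544.6, 92.1, 18.8]
ee_rot: [-0.002, -0.194, 0.981, -0.001]
contact_force: [-14.1, -6.3, 19.4]
gripper_width: 0.1
grip_force: 14.2
```

Emit:
{"name": "move_arm", "arguments": {"deltas": [[0, [0.18, 0.075, 0], [0, 0, 0]], [0, [0, 0, 0], [0, 0, 0]]]}}

```text
time: 7.38
eef_pos: [544.6, 92.1, 18.7]
ee_rot: [-0.004, -0.193, 0.981, -0.001]
contact_force: [-21.8, -10.5, 25.7]
gripper_width: -0.1
grip_force: 17.8
```

The position held while the force climbed, so the plate is against the hard stop. I'll ease the push without dragging the plate back, then lift straight up.

Emit:
{"name": "move_arm", "arguments": {"deltas": [[0, [-0.2, -0.08, 0], [0, 0, 0]], [0, [-0.2, -0.08, 0], [0, 0, 0]], [0, [0, 0, 0.1], [0, 0, 0]], [0, [0, 0, 0.2], [0, 0, 0]], [0, [0, 0, 0.2], [0, 0, 0]], [0, [0, 0, 0.2], [0, 0, 0]], [0, [0, 0, 0], [0, 0, 0]]]}}

```text
time: 7.97
eef_pos: [544.5, 92.2, 25.2]
ee_rot: [-0.0, -0.194, 0.981, -0.0]
contact_force: [-3.2, -1.9, 2.5]
gripper_width: -0.2
grip_force: 1.7
```

Emit:
{"name": "move_arm", "arguments": {"deltas": [[0, [0, 0, 0.3], [0, 0, 0]], [0, [-0.1, -0.04, 0.5], [0, 0, 0]], [0, [-0.2, -0.08, 1], [0, 0, 0]], [0, [0, 0, 2], [0, 0, 0]], [0, [0, 0, 3.5], [0, 0, 0]], [0, [0, 0, 4], [0, 0, 0]], [0, [-2, 2.5, 1], [0, 0, 0]], [0, [-2, 3, 0], [0, 0, 0]], [0, [-2, 3, 0], [0, 0, 0]], [0, [-2, 3, 0], [0, 0, 0]]]}}

```text
time: 8.8
eef_pos: [461.3, 207.0, 149.6]
ee_rot: [0.001, -0.193, 0.981, 0.0]
contact_force: [0.4, -0.6, 0.1]
gripper_width: -0.1
grip_force: 0.0
```

Emit:
{"name": "move_arm", "arguments": {"deltas": [[0, [-2, 3.5, 0], [0, 0, 0]], [0, [-2, 3.5, 0], [0, 0, 0]], [0, [-2, 3.5, 0], [0, 0, 0]], [0, [0, 0, 0], [0, 0, 0]], [0, [0, 0, 0], [0, 0, 0]]]}}

```text
time: 9.22
eef_pos: [400.8, 312.9, 149.1]
ee_rot: [0.001, -0.196, 0.981, 0.0]
contact_force: [-0.2, -0.1, -0.5]
gripper_width: -0.0
grip_force: 0.0
```

```bash
python3 - <<'E'
from h import *
A=grab('top');B=grab('side')
a=cv2.resize(A['color'][130:235,145:245],(381,400),interpolation=3);b=cv2.resize(B['color'][145:215,165:265],(415,291),interpolation=3)
b=cv2.copyMakeBorder(b,0,109,0,0,0);cv2.imwrite('pics/m5.png',np.hstack([a,b]))
E
```

```text
(no output)
```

View pics/m5.png

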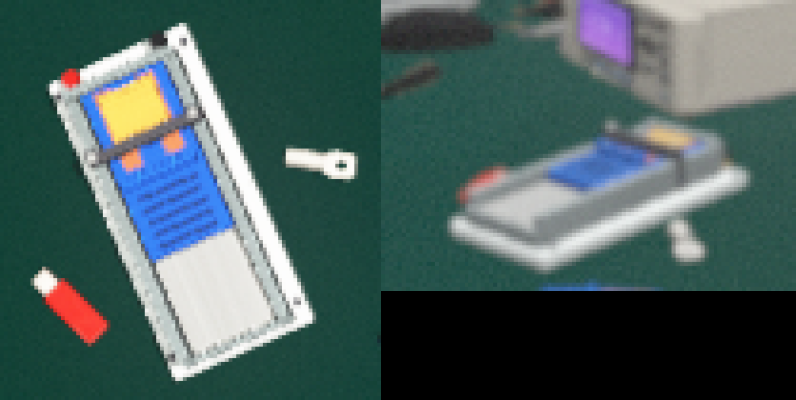

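The top view shows the plate's nose flush with the end stop line, from (82,95) to (160,65). The brass spring lies on top of the plate, the plate is held down under the gate, and the bystanders haven't moved.

```bash
python3 -c "
from plant import bot
print(bot.close_job())"
```

```text
the job is handed in; nothing more can be done
None
```

The blue plate is home: its nose is against the end stop, it is held down under the gate and the brass spring, the arm is clear of it, and I have handed the job in.

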